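Make up the kennel round tray

TASK

Make up the carry tray for the kennel round: stand the two small amber tablet pots with red and blue lids and the two food tins with green and yellow covers upright on the floor of the tub of their own colour, setting each one down gently rather than dropping it. The big stock jar with the red lid and the tin with the white cover are not for this round, so leave them standing where they are.

Things in the scene. Friction and masses are not known exactly. Their poses are not given: they have to be found in the camera images.
- red_pot: small amber glass tablet pot with a paper band and a red screw lid, a plain upright cylinder 44 mm in diameter and 62 mm tall (the lid, the top 15 mm, is as wide as the body), about 0.09 kg; origin at the centre of its underside, z up. It goes in the red tub
- blue_pot: small amber glass tablet pot with a paper band and a blue screw lid, a plain upright cylinder 44 mm in diameter and 62 mm tall (the lid, the top 15 mm, is as wide as the body), about 0.09 kg; origin at the centre of its underside, z up. It goes in the blue tub
- green_tin: food tin, steel with a cream label, closed with a press-fit green plastic cover, a plain upright cylinder 58 mm in diameter and 44 mm tall including the cover, about 0.14 kg; origin at the centre of its underside, z up. It goes in the green tub
- yellow_tin: food tin, steel with a cream label, closed with a press-fit yellow plastic cover, a plain upright cylinder 58 mm in diameter and 44 mm tall including the cover, about 0.14 kg; origin at the centre of its underside, z up. It goes in the yellow tub
- stock_jar: stock jar, look-alike of the red-lidded pot but much bigger: amber glass, red screw lid, 64 mm in diameter and 74 mm tall; stays where it stands on the counter; origin at the centre of its underside
- white_tin: food tin, steel with a cream label, closed with a press-fit white plastic cover, a plain upright cylinder 58 mm in diameter and 44 mm tall including the cover, about 0.14 kg; origin at the centre of its underside, z up. Not for this round: stays where it stands on the counter
- red_tub: red open square tub, 104 x 104 mm, walls and floor 3 mm thick, 22 mm high; one of four set two by two (centres 107 mm apart) in a low grey carry tray with 20 mm walls and steel end grips; tray and tubs do not move when touched. Origin: centre of the tub's underside, 4 mm above the counter (so inner floor at 7 mm, rim at 26 mm); x and y along its sides, z up
- blue_tub: blue open square tub, 104 x 104 mm, walls and floor 3 mm thick, 22 mm high; one of four set two by two (centres 107 mm apart) in a low grey carry tray with 20 mm walls and steel end grips; tray and tubs do not move when touched. Origin: centre of the tub's underside, 4 mm above the counter (so inner floor at 7 mm, rim at 26 mm); x and y along its sides, z up
- green_tub: green open square tub, 104 x 104 mm, walls and floor 3 mm thick, 22 mm high; one of four set two by two (centres 107 mm apart) in a low grey carry tray with 20 mm walls and steel end grips; tray and tubs do not move when touched. Origin: centre of the tub's underside, 4 mm above the counter (so inner floor at 7 mm, rim at 26 mm); x and y along its sides, z up
- yellow_tub: yellow open square tub, 104 x 104 mm, walls and floor 3 mm thick, 22 mm high; one of four set two by two (centres 107 mm apart) in a low grey carry tray with 20 mm walls and steel end grips; tray and tubs do not move when touched. Origin: centre of the tub's underside, 4 mm above the counter (so inner floor at 7 mm, rim at 26 mm); x and y along its sides, z up
Not all that is in view belongs to the job. What is shaped like the red_pot but brown or pink is not meant.

How it is judged:
By the outcome, as a careful person would: the job done as asked, in the order asked, and still so for the second after the job is handed in, with the robot touching nothing.
It also fails if it takes over 102 s, if anything falls off the work surface, if the arm or the gripper's body presses on something with over 40 N, if the wrist force passes 120 N, or if a joint passes its speed limit or range.

ROBOT

A 6-joint arm with a two-finger parallel gripper is mounted at the origin on the work surface. World frame = base frame: x ahead of the robot, y to its left, z up, the work surface at z = 0. Lengths are in m, angles in rad, forces in N, time in s.
With the tool pointing down it reaches from about 0.275 to 0.85 m from the base axis. Payload 5.2 kg.
Tool frame: the origin (TCP) lies on the centre line of the jaws, within the pads' length; the fingertips stand tip_reach ahead of it and the grasp point (between the pads) lies 6 mm ahead of it (tip_reach is the distance from the TCP to the fingertips, in m); z points along the fingers, y is the line along which they close (so a half turn about z gives the same grasp; the last joint's range is limited). The gripper opens to 85 mm and grips with 20 to 120 N. Pads are 22 mm wide; open, the fingers measure 114 mm over their backs; the gripper's body (76 mm by 85 mm) begins 54 mm behind the grasp point. The pads swing forward as they close: fully open they stand 13 mm farther back than shut.
Start: joints at [1.074, 0.259, 1.535, -0, 1.348, -0.203], TCP at [0.159, 0.526, 0.256] pointing down, gripper open.
Joint ranges: [-3.14, 3.14], [-0.91, 2.08], [0.19, 2.58], [-1.22, 4.36], [0.22, 2.71], [-3.12, 3.12]. Speed limits (rad/s): [2.57, 2.57, 3.14, 3.14, 3.14, 3.14].

INTERFACE

Orientations are given as a rotation vector (axis times angle).
In Python, from cell import * gives the robot as it stands. The module is installed in compiled form; this text tells all that it offers.
- The arm moves only by the shell command python3 -m pendant 'ROWS' [FORCE]. ROWS is JSON, a list of rows, each a list of 5 numbers: the finger opening in cm, from 0 to 8.54, then the shift along the tool's x, y, z in cm, then the turn about the tool's z in rad. In form: [[hand, dx, dy, dz, roll], ...]. A call has 1 to 5 rows; each row shifts and turns the commanded pose from where the row before left it, along the tool's axes as they then stand; what a row does not reach is not made up. A row lasts 1/8 s, in which the tool goes at most 62.5 mm and 10.7 degrees, less where a joint would pass 70% of its speed; a pose out of reach is approached as far as the arm can. A call with a gripper value outside its range is refused whole. The fingers move at their own pace and stop on an object; FORCE is the grip in N (left out, the last holds). Time passes only in rows, so rows that do not move let the fingers close. It gives the time, the measured TCP pose, the force, the opening and the grip force at its end, in the units of the state.
- state(): the state, without advancing time (a new reading comes with each control period).
- get_image(name): name is "side" or "top" or "wrist"; returns the picture (384x512x3 uint8, red, green, blue); there is no depth.
- calibration(name): a dict with "intrinsics" (3x3 intrinsics, pixels), "world_from_camera" (4x4, takes a point from camera to world coordinates). Camera axes: x right, y up, looking along -z (the intrinsics and any distortion apply to the point x, -y, -z); pixel columns grow to the right and rows downward; lengths in m; the calibration is good to about 2 mm. The wrist camera is an equidistant fisheye: a pixel r from the principal point sees the ray r / f radians off the axis. A picture is of the moment at which its call begins: read the wrist's pose just before it. calibration takes no time and is no camera call; for the wrist camera it gives the pose at the moment of the call.
- finish_job(): hands the job in; it is judged then, once.
Trained networks look in the newest picture that a camera, given by its name, has taken for a name from the list of things; names that differ only in an ending like _2 or _b are one class to them, and where a whole thing is asked for, a point or a joint stands for the part that bears it (a point fixed in the world has none). Each returns a list of dicts, best first, with "conf" (0 to 1); they miss things now and then, are a little off and sometimes report something else, mostly with a low value. They report only what shows in the picture. A call takes as long as a camera call. They do not tell look-alikes from the thing itself.
- search_frame(thing, camera): "position" ([x, y, z] in m, in the coordinates of the camera as it stood for that picture, good to about 4 mm: the middle of the surface that is visible of it).
- outline_of(thing, camera): "pixels" (384x512 bool, what is visible of it).
- tip_of(thing, camera): "position" ([x, y, z] in m, in the coordinates of the camera as it stood for that picture, good to about 4 mm: a listed point, or the origin of a listed thing).
The state is a dict: "clock": time; "joint_positions": joint angles; "dq": joint speeds; "joint_efforts": joint torques, N m; "position": TCP position; "orientation": TCP orientation; "force": force on the tool from outside, world axes, zero at the start; "torque": the same for the moment, N m; "gripper_width": finger opening in m; "gripper_force": force on a finger pad.
Only numpy, scipy, OpenCV 4.12 (cv2) and the standard library are available. Lean on these libraries where they do the work, as an engineer would, in place of code of your own. Each camera call takes 0.05 s, during which the arm holds its last target. There are 200 camera calls.

## Working session

There is one attempt and no reset: what is moved stays moved. The work goes in short steps, Python scripts to look and compute and a shell command to move; the robot and the scene stay as the last step left them, time stands still between calls to the robot, and variables do not carry over. Pictures are saved under pics/ and viewed, at most 14 in all, crops included, and the job is handed in when it is done.

```bash
mkdir -p pics; cat > h.py <<'E'
from cell import *
import numpy as np, cv2
from scipy.spatial.transform import Rotation as R
def save(n,f):
    im=get_image(n); cv2.imwrite('pics/'+f,im[:,:,::-1]); return im
def w(cam,p):
    T=np.array(calibration(cam)["world_from_camera"]); return (T@np.r_[p,1])[:3]
def st():
    s=state(); print(s["clock"],np.round(s["position"],4),np.round(R.from_rotvec(s["orientation"]).as_matrix(),3).tolist(),s["gripper_width"],np.round(s["force"],1))
E
python3 - <<'E'
from h import *
st(); s=state(); print({k:v for k,v in s.items() if 'tip' in k})
try: print(tip_reach)
except Exception as e: print(e)
for c in ("top","side"):
    save(c,c+"1.png")
    k=calibration(c); print(c,np.round(k["intrinsics"],1).tolist(),np.round(k["world_from_camera"],3).tolist(),[x for x in k])
for t in "red_pot blue_pot green_tin yellow_tin stock_jar white_tin red_tub blue_tub green_tub yellow_tub".split():
    for d in tip_of(t,"top")[:4]: print(t,round(d["conf"],2),np.round(w("top",d["position"]),3))
E
```

```text
0.0 [0.159  0.526  0.2555] [[-0.957, 0.29, -0.001], [0.29, 0.957, -0.002], [0.0, -0.002, -1.0]] 0.08536565020444563 [ 0.4 -0.   0.2]
{}
0.025
top [[442.1, 0.0, 256.8], [0.0, 442.1, 195.7], [0.0, 0.0, 1.0]] [[-0.026, 0.993, -0.116, 0.43], [-1.0, -0.027, -0.01, -0.019], [-0.013, 0.116, 0.993, 1.139], [0.0, 0.0, 0.0, 1.0]] ['intrinsics', 'world_from_camera']
side [[360.3, 0.0, 257.2], [0.0, 360.3, 200.7], [0.0, 0.0, 1.0]] [[-0.956, 0.226, -0.187, 0.377], [-0.293, -0.766, 0.573, 0.515], [-0.014, 0.602, 0.798, 0.786], [0.0, 0.0, 0.0, 1.0]] ['intrinsics', 'world_from_camera']
red_pot 0.69 [ 0.622 -0.215  0.003]
red_pot 0.64 [ 0.691 -0.28  -0.003]
red_pot 0.59 [ 0.677 -0.021  0.   ]
blue_pot 0.53 [ 0.545 -0.096  0.001]
green_tin 0.83 [ 0.433 -0.315  0.002]
green_tin 0.55 [0.637 0.155 0.006]
yellow_tin 0.97 [ 0.484 -0.224  0.001]
stock_jar 0.97 [ 0.432 -0.1    0.   ]
white_tin 0.74 [ 0.675 -0.11  -0.003]
white_tin 0.57 [ 0.433 -0.099 -0.002]
red_tub 0.67 [0.508 0.234 0.004]
blue_tub 0.63 [0.536 0.131 0.005]
green_tub 0.69 [0.639 0.157 0.007]
green_tub 0.64 [0.613 0.26  0.003]
yellow_tub 0.56 [0.615 0.257 0.004]
yellow_tub 0.38 [ 0.485 -0.222  0.004]
```

View pics/top1.png

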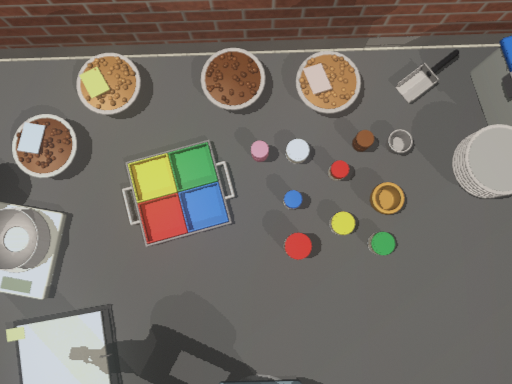

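View pics/side1.png

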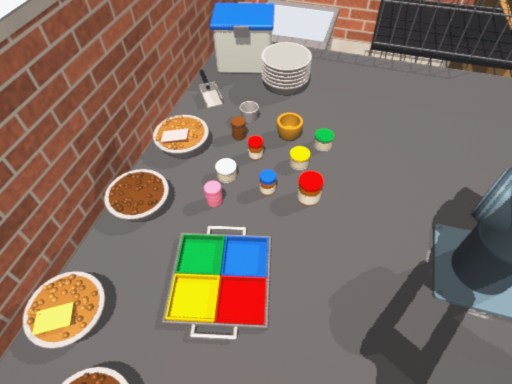

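```bash
cat > m.py <<'E'
from h import *
def ray(cam,u,v):
    k=calibration(cam);K=np.array(k["intrinsics"]);T=np.array(k["world_from_camera"])
    d=np.linalg.inv(K)@[u,v,1]; d=T[:3,:3]@[d[0],-d[1],-d[2]]; return T[:3,3],d
def atz(cam,u,v,z):
    o,d=ray(cam,u,v); return o+d*(z-o[2])/d[2]
E
python3 - <<'E'
from m import *
im=cv2.imread('pics/top1.png'); sd=cv2.imread('pics/side1.png')
a=cv2.resize(im[115:265,235:415],None,fx=3.3,fy=3.3,interpolation=2)[:, :600]
b=cv2.resize(sd[85:215,190:340],None,fx=3.3,fy=3.3,interpolation=2)
c=np.zeros((600,600,3),np.uint8); cv2.imwrite('pics/crop.png',a); 
def lid(cam,img,u,v,z,h,r=14):
    hsv=cv2.cvtColor(img,cv2.COLOR_BGR2HSV); H=hsv[v,u,0].astype(int)
    dh=np.abs((hsv[...,0].astype(int)-H+90)%180-90)
    m=((dh<10)&(hsv[...,1]>150)&(hsv[...,2]>110)).astype(np.uint8)
    n,l,s,c=cv2.connectedComponentsWithStats(m); i=l[v,u]
    return c[i],s[i][:5],np.round(atz(cam,*c[i],z),4)
for n,t,s,z in [("red",(340,170),(256,143),.062),("blue",(293,200),(268,176),.062),("green",(383,243),(324,135),.044),("yellow",(343,223),(300,154),.044)]:
    print(n,*lid("top",im,*t,z,0),'|',*lid("side",sd,*s,z,0))
for n,t,s in [("red",(163,219),(242,299)),("blue",(205,208),(246,257)),("green",(196,166),(202,256)),("yellow",(154,178),(194,297))]:
    print(n,*lid("top",im,*t,.012,0),'|',*lid("side",sd,*s,.012,0))
E
```

```text
red [339.3151751  169.15175097] [331 161  18  18 257] [ 0.6162 -0.2122  0.062 ] | [254.97237569 141.71270718] [248 135  15  14 181] [ 0.6154 -0.2055  0.062 ]
blue [292.77678571 198.88839286] [285 191  17  17 224] [ 0.5456 -0.0951  0.062 ] | [267.31606218 176.44559585] [259 170  17  14 193] [ 0.545  -0.0891  0.062 ]
green [255.5 191.5] [     0      0    512    384 196608] [ 0.5686 -0.0041  0.044 ] | [323.92195122 135.0195122 ] [315 129  19  14 205] [ 0.4326 -0.308   0.044 ]
yellow [255.61386971 191.51360794] [     0      0    512    384 196356] [ 0.5686 -0.0044  0.044 ] | [299.65900383 153.4559387 ] [290 146  21  16 261] [ 0.4846 -0.2133  0.044 ]
red [162.3864994  217.55017921] [ 138  193   49   50 1674] [0.512  0.2362 0.012 ] | [241.23925565 300.12804608] [ 215  276   51   49 2257] [0.5115 0.2349 0.012 ]
blue [255.19187629 191.64424753] [     0      0    512    384 196142] [ 0.5723 -0.0029  0.012 ] | [244.58598726 255.98668211] [ 221  236   47   41 1727] [0.539  0.1279 0.012 ]
green [255.5 191.5] [     0      0    512    384 196608] [ 0.5727 -0.0037  0.012 ] | [200.92959502 254.1894081 ] [ 175  235   50   39 1605] [0.642  0.1536 0.012 ]
yellow [255.61147382 191.51368914] [     0      0    512    384 196360] [ 0.5726 -0.004   0.012 ] | [192.85424923 297.61426684] [ 165  273   55   50 2271] [0.6173 0.2607 0.012 ]
```

View pics/crop.png

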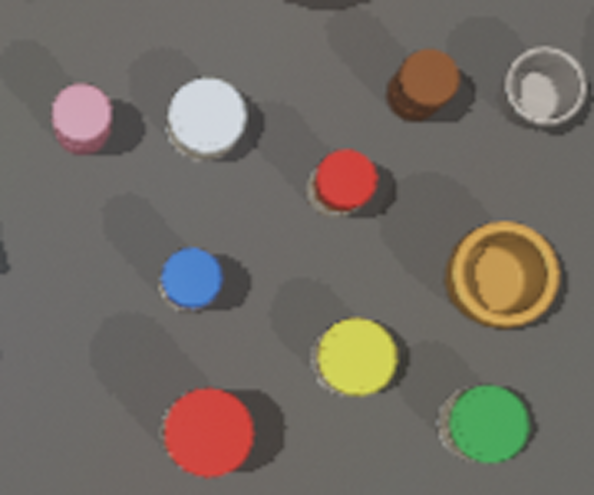

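The small red lid at top (340,170) is 18 px wide and is the red_pot. The 27 px lid at (298,246) is the stock jar, and the brown (365,140) and pink (260,150) ones are decoys. The crop confirms all of this. I'll lift and turn to the tub diagonal, then head for red_pot.

```bash
cat >> m.py <<'E'
def go(*p):
    s=state(); M=R.from_rotvec(s["orientation"]).as_matrix()
    y=M[:,1]; print("t",round(s["clock"],2),"pos",np.round(s["position"],4),"yang",round(np.degrees(np.arctan2(y[1],y[0])),1),"w",round(s["gripper_width"],4),"gf",np.round(s["gripper_force"],1),"F",np.round(s["force"],1))
    for q in p: print(q,"-> cm",np.round(M.T@(np.array(q)-s["position"])*100,2))
E
python3 - <<'E'
from m import *
im=cv2.imread('pics/top1.png')
for n,u,v,z in [("red",339.8,169.2,.062),("blue",292.8,199,.062),("yel",343.2,223,.044),("green",383,243.3,.044),("Tred",162.4,217.5,.012),("Tblue",205,207,.012),("Tgreen",195,167,.012),("Tyel",154,178,.012)]: print(n,np.round(atz("top",u,v,z),4))
E
python3 -m pendant '[[8.5,0,0,0,0.13],[8.5,0,0,0,0.125]]'
python3 -c "
from m import *
go((.616,-.212,.16))"
```

```text
red [ 0.616  -0.2134  0.062 ]
blue [ 0.5454 -0.0952  0.062 ]
yel [ 0.4843 -0.2187  0.044 ]
green [ 0.432  -0.3136  0.044 ]
Tred [0.5121 0.2362 0.012 ]
Tblue [0.5362 0.1267 0.012 ]
Tgreen [0.6409 0.1514 0.012 ]
Tyel [0.615  0.2579 0.012 ]
clock: 0.85
position: [0.1592, 0.5264, 0.2563]
orientation: [0.857, 3.022, 0.0]
force: [-0.3, -0.0, 0.6]
gripper_width: 0.0848
gripper_force: 0.0
t 0.85 pos [0.1592 0.5264 0.2563] yang 58.3 w 0.0848 gf 0.0 F [-0.3 -0.   0.6]
(0.616, -0.212, 0.16) -> cm [-77.65 -38.85   9.63]
```

```bash

python3 -m pendant '[[8.5,-4,-2,0,0],[8.5,-4.5,-2.25,0,0],[8.5,-4.5,-2.25,0,0],[8.5,-4.5,-2.25,0,0],[8.5,-4.5,-2.25,0,0]]' >/dev/null
python3 -m pendant '[[8.5,-4.5,-2.25,0,0],[8.5,-4.5,-2.25,0,0],[8.5,-4.5,-2.25,0,0],[8.5,-4.5,-2.25,0,0],[8.5,-4.5,-2.25,0,0]]' >/dev/null
python3 -m pendant '[[8.5,-4.5,-2.25,2,0],[8.5,-4.5,-2.25,2,0],[8.5,-4.5,-2.25,2,0],[8.5,-4.5,-2.25,2,0],[8.5,-4.5,-2.25,1,0]]' >/dev/null
python3 -m pendant '[[8.5,-4.5,-2.25,0,0],[8.5,0,0,0,0],[8.5,0,0,0,0]]' >/dev/null
python3 - <<'E'
from m import *
go((.616,-.2125,.16)); k=calibration("wrist"); save("wrist","w1.png"); K=np.array(k["intrinsics"]);print(K.tolist());T=np.array(k["world_from_camera"])
# predicted pixel of the lid centres
for p in [(.616,-.2125,.062),(.5454,-.0952,.062)]:
    c=np.linalg.inv(T)@np.r_[p,1]; c=np.array([c[0],-c[1],-c[2]]); r=np.hypot(c[0],c[1]); th=np.arctan2(r,c[2]); print(K[0,0]*th*c[0]/r+K[0,2],K[1,1]*th*c[1]/r+K[1,2])
E
```

```text
t 3.1 pos [ 0.5823 -0.1512  0.1659] yang 58.5 w 0.0847 gf 0.0 F [0.3 0.1 0.1]
(0.616, -0.2125, 0.16) -> cm [-6.08 -3.46  0.58]
[[297.3186396354542, 0.0, 260.17282489263476], [0.0, 297.3186396354542, 189.86079795180666], [0.0, 0.0, 1.0]]
220.1668183441209 262.90044839418545
298.3055309712468 119.62122568019669
```

View pics/w1.png

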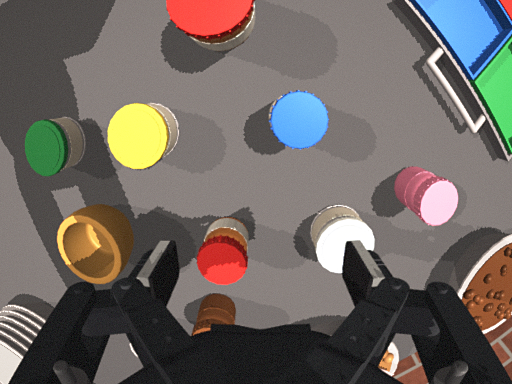

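Wrist view: the blue lid sits at (299,120) and the red at (222,261). Both are within about 2 px of prediction, so the positions hold. Now to grasp red_pot.

```bash

python3 -m pendant '[[8.5,-3.05,-1.75,0.6,0],[8.5,-3.05,-1.7,0,0],[8.5,0,0,3,0],[8.5,0,0,3.4,0],[8.5,0,0,3,0]]' >/dev/null
python3 -m pendant '[[8.5,0,0,2,0],[8.5,0,0,0,0],[8.5,0,0,0,0]]'
python3 -c "
from m import *
go((.616,-.2125,.046))"
```

```text
clock: 4.15
position: [0.6173, -0.2122, 0.0476]
orientation: [0.849, 3.023, -0.001]
force: [0.3, 0.8, 0.1]
gripper_width: 0.0848
gripper_force: 0.0
t 4.15 pos [ 0.6173 -0.2122  0.0476] yang 58.6 w 0.0848 gf 0.0 F [0.3 0.8 0.1]
(0.616, -0.2125, 0.046) -> cm [ 0.1  -0.09  0.16]
```

```bash

python3 -m pendant '[[6,0,0,0.2,0],[5,0,0,0,0],[4.2,0,0,0,0],[4,0,0,0,0],[4,0,0,0,0]]' 25 >/dev/null
python3 -m pendant '[[4,0,0,0,0],[4,0,0,-1,0],[4,0,0,-3,0],[4,0,0,-3,0],[4,0,0,-3,0]]'
python3 -c "
from m import *
go((.5124,.2339,.15))"
```

```text
clock: 5.4
position: [0.6166, -0.2128, 0.1452]
orientation: [-0.851, -3.023, -0.0]
force: [-0.1, -0.9, -0.4]
gripper_width: 0.0436
gripper_force: 25.7
t 5.4 pos [ 0.6166 -0.2128  0.1452] yang 58.6 w 0.0436 gf 25.7 F [-0.1 -0.9 -0.4]
(0.5124, 0.2339, 0.15) -> cm [32.19 32.67 -0.46]
```

```bash

python3 -m pendant '[[4,2,2,-0.5,0],[4,3,3,0,0],[4,3,3,0,0],[4,3,3,0,0],[4,3,3,0,0]]' >/dev/null
python3 -m pendant '[[4,3,3,0,0],[4,3,3,0,0],[4,3,3,0,0],[4,3,3,0,0],[4,3,3.2,0,0]]' >/dev/null
python3 -m pendant '[[4,2,2.3,0,0],[4,1,1.1,0,0],[4,0,0,0,0],[4,0,0,0,0]]' 
python3 - <<'E'
from m import *
go((.5124,.2339,.054))
save("wrist","w2.png")
E
```

```text
clock: 7.15
position: [0.5138, 0.2314, 0.1491]
orientation: [-0.852, -3.024, 0.001]
force: [0.1, 0.2, -0.5]
gripper_width: 0.0438
gripper_force: 25.7
t 7.15 pos [0.5138 0.2314 0.1491] yang 58.5 w 0.0438 gf 25.7 F [ 0.1  0.2 -0.5]
(0.5124, 0.2339, 0.054) -> cm [0.25 0.15 9.51]
```

View pics/w2.png

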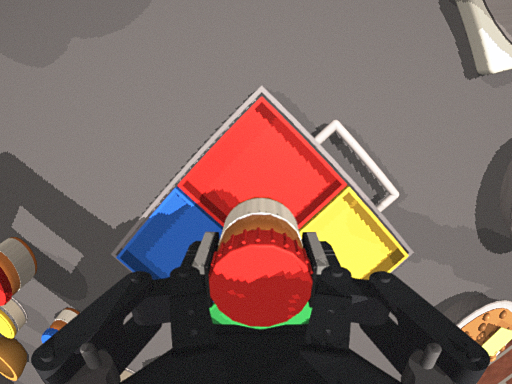

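The pot hangs upright over the red tub, and the tub corner at (262,92) is on the jaw centre line. Lowering now.

```bash

python3 -m pendant '[[4,0.25,0.15,2.5,0],[4,0,0,3,0],[4,0,0,2.2,0],[4,0,0,1,0],[4,0,0,0,0]]' 
python3 -m pendant '[[4,0,0,0.3,0],[4,0,0,0.2,0],[4,0,0,0.1,0],[4,0,0,0,0]]'
```

```text
clock: 7.82
position: [0.5125, 0.2341, 0.0619]
orientation: [-0.853, -3.023, 0.001]
force: [0.0, 0.6, -0.6]
gripper_width: 0.0435
gripper_force: 25.7
clock: 8.32
position: [0.5126, 0.2349, 0.0565]
orientation: [0.851, 3.024, 0.0]
force: [0.3, -0.2, 0.2]
gripper_width: 0.0432
gripper_force: 25.7
```

```bash

python3 -m pendant '[[4,0,0,0.1,0],[4,0,0,0.1,0],[4,0,0,0,0],[4,0,0,0,0]]'
python3 -m pendant '[[4,0,0,0.1,0],[4,0,0,0,0],[4,0,0,0,0]]'
```

```text
clock: 8.82
position: [0.5125, 0.2348, 0.0543]
orientation: [-0.851, -3.024, 0.0]
force: [0.7, 0.1, -0.9]
gripper_width: 0.0437
gripper_force: 25.7
clock: 9.2
position: [0.5125, 0.2348, 0.0533]
orientation: [-0.851, -3.024, 0.0]
force: [-0.0, -1.4, -1.0]
gripper_width: 0.0436
gripper_force: 25.7
```

```bash

python3 -m pendant '[[4,0,0,0.1,0],[4,0,0,0,0],[4,0,0,0,0]]'
python3 -m pendant '[[4,0,0,0.1,0],[4,0,0,0,0],[4,0,0,0,0]]'
```

```text
clock: 9.57
position: [0.5125, 0.2348, 0.0523]
orientation: [-0.851, -3.024, 0.0]
force: [-0.2, -0.1, -1.7]
gripper_width: 0.0435
gripper_force: 25.7
clock: 9.95
position: [0.5126, 0.2349, 0.052]
orientation: [0.851, 3.024, 0.0]
force: [-1.5, 0.3, 5.1]
gripper_width: 0.0432
gripper_force: 26.1
```

```bash

python3 -m pendant '[[4.6,0,0,0,0],[5.2,0,0,0,0],[6.5,0,0,0,0],[7,0,0,0,0],[7,0,0,-2,0]]'
python3 -m pendant '[[7.5,0,0,-3,0],[8.5,0,0,-3,0],[8.5,0,0,-2,0],[8.5,0,0,0,0]]' >/dev/null
python3 -c "
from m import *
go((.5454,-.0952,.15))"
```

```text
clock: 10.58
position: [0.5112, 0.2345, 0.07]
orientation: [-0.85, -3.021, 0.003]
force: [0.3, -0.0, -0.1]
gripper_width: 0.0699
gripper_force: 0.0
t 11.07 pos [0.5136 0.2351 0.1529] yang 58.6 w 0.0848 gf 0.0 F [-0.4  0.1 -0.6]
(0.5454, -0.0952, 0.15) -> cm [-19.94 -26.53   0.27]
```

```bash

python3 -m pendant '[[8.5,-2,-2.5,0,0],[8.5,-3,-4,0,0],[8.5,-3,-4,0,0],[8.5,-3,-4,0,0],[8.5,-3,-4,0,0]]' >/dev/null
python3 -m pendant '[[8.5,-3,-4,0,0],[8.5,-2,-3,0,0],[8.5,-0.95,-1,0.3,0],[8.5,0,0,0,0],[8.5,0,0,0,0]]' >/dev/null
python3 - <<'E'
from m import *
go((.5454,-.0952,.046))
save("top","t2.png")
E
```

```text
t 12.32 pos [ 0.5441 -0.0939  0.1477] yang 58.6 w 0.0852 gf 0.0 F [-0.2  0.1 -0.2]
(0.5454, -0.0952, 0.046) -> cm [-0.2  -0.04 10.17]
```

View pics/t2.png

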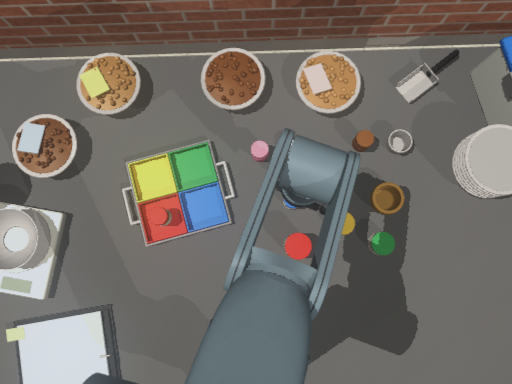

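The red pot stands upright near the centre of the red tub, around (162,215). Next I'll grasp blue_pot.

```bash

python3 -m pendant '[[8.5,-0.2,0,2.5,0],[8.5,0,0,3,0],[8.5,0,0,3,0],[8.5,0,0,1.7,0],[8.5,0,0,0,0]]' 
python3 -m pendant '[[6,0,0,0,0],[5,0,0,0,0],[4.2,0,0,0,0],[4,0,0,0,0],[4,0,0,0,0]]' 25 
python3 -m pendant '[[4,0,0,0,0],[4,0,0,-1,0],[4,0,0,-3,0],[4,0,0,-3,0],[4,0,0,-3,0]]'
python3 -c "
from m import *
go((.5364,.1297,.15))"
```

```text
clock: 13.0
position: [0.5455, -0.0953, 0.0454]
orientation: [-0.849, -3.022, -0.0]
force: [0.1, 0.2, -0.6]
gripper_width: 0.085
gripper_force: 0.0
clock: 13.62
position: [0.5469, -0.0966, 0.0475]
orientation: [0.851, 3.022, -0.0]
force: [-0.5, -0.1, 6.0]
gripper_width: 0.0434
gripper_force: 25.5
clock: 14.25
position: [0.5459, -0.0964, 0.1476]
orientation: [-0.852, -3.024, 0.0]
force: [0.5, 0.6, -1.5]
gripper_width: 0.0438
gripper_force: 25.7
t 14.25 pos [ 0.5459 -0.0964  0.1476] yang 58.5 w 0.0438 gf 25.7 F [ 0.5  0.6 -1.5]
(0.5364, 0.1297, 0.15) -> cm [12.61 18.79 -0.24]
```

```bash

python3 -m pendant '[[4,1.6,2.3,-0.3,0],[4,2,3,0,0],[4,2,3,0,0],[4,2,3,0,0],[4,2,3,0,0]]' >/dev/null
python3 -m pendant '[[4,2,3,0,0],[4,1,1.5,0,0],[4,0,0,0,0],[4,0,0,0,0]]' >/dev/null
python3 -c "
from m import *
go((.5364,.1297,.058))"
```

```text
t 15.38 pos [0.5369 0.1288 0.1493] yang 58.5 w 0.0437 gf 25.7 F [-0.9  0.7 -0.9]
(0.5364, 0.1297, 0.058) -> cm [0.09 0.06 9.13]
```

```bash

python3 -m pendant '[[4,0.1,0,2.5,0],[4,0,0,3,0],[4,0,0,2.5,0],[4,0,0,1,0],[4,0,0,0,0]]' 
python3 -m pendant '[[4,0,0,0.15,0],[4,0,0,0.1,0],[4,0,0,0,0],[4,0,0,0,0]]'
python3 -m pendant '[[4,0,0,0.1,0],[4,0,0,0,0],[4,0,0,0,0]]'
python3 -m pendant '[[4,0,0,0.1,0],[4,0,0,0,0],[4,0,0,0,0]]'
```

```text
clock: 16.0
position: [0.5358, 0.1295, 0.059]
orientation: [-0.853, -3.023, 0.001]
force: [1.1, 0.2, -0.2]
gripper_width: 0.0435
gripper_force: 25.7
clock: 16.5
position: [0.536, 0.1304, 0.0571]
orientation: [0.851, 3.024, 0.0]
force: [-0.3, 0.3, -0.5]
gripper_width: 0.0437
gripper_force: 25.7
clock: 16.88
position: [0.5359, 0.1303, 0.0558]
orientation: [-0.851, -3.024, 0.0]
force: [0.1, 0.1, -0.8]
gripper_width: 0.0433
gripper_force: 25.7
clock: 17.25
position: [0.5359, 0.1303, 0.0548]
orientation: [-0.851, -3.024, 0.0]
force: [-0.7, -0.5, -0.1]
gripper_width: 0.0432
gripper_force: 25.7
```

```bash

python3 -m pendant '[[4,0,0,0.1,0],[4,0,0,0,0],[4,0,0,0,0]]'
python3 -m pendant '[[4,0,0,0.1,0],[4,0,0,0,0],[4,0,0,0,0]]'
```

```text
clock: 17.62
position: [0.536, 0.1303, 0.0545]
orientation: [0.851, 3.024, 0.0]
force: [-1.8, -1.5, 5.5]
gripper_width: 0.0434
gripper_force: 26.2
clock: 18.0
position: [0.536, 0.1303, 0.0545]
orientation: [0.851, 3.023, 0.0]
force: [-4.8, -0.2, 13.4]
gripper_width: 0.0435
gripper_force: 26.9
```

Contact. Releasing, then on to green_tin.

```bash

python3 -m pendant '[[4.3,0,0,-0.1,0],[4.8,0,0,0,0],[6.5,0,0,0,0],[7,0,0,0,0],[7,0,0,-2,0]]'
python3 -m pendant '[[7.5,0,0,-3,0],[8.5,0,0,-3,0],[8.5,0,0,-2,0],[8.5,0,0,0,0]]' >/dev/null
python3 -c "
from m import *
go((.432,-.3136,.15))"
```

```text
clock: 18.62
position: [0.5346, 0.1302, 0.0724]
orientation: [-0.85, -3.02, 0.002]
force: [-0.4, -0.5, 0.1]
gripper_width: 0.0701
gripper_force: 0.0
t 19.12 pos [0.537  0.1304 0.1553] yang 58.6 w 0.0849 gf 0.0 F [-0.5  0.4  0.3]
(0.432, -0.3136, 0.15) -> cm [-14.19 -43.36   0.48]
```

```bash

python3 -m pendant '[[8.5,-1,-3,0,0],[8.5,-1.5,-4.5,0,0],[8.5,-1.5,-4.5,0,0],[8.5,-1.5,-4.5,0,0],[8.5,-1.5,-4.5,0,0]]' >/dev/null
python3 -m pendant '[[8.5,-1.5,-4.5,0,0],[8.5,-1.5,-4.5,0,0],[8.5,-1.5,-4.5,0,0],[8.5,-1.5,-4.5,0,0],[8.5,-1,-3,0.5,0]]' >/dev/null
python3 -m pendant '[[8.5,-0.2,-1.3,0,0],[8.5,0,0,0,0],[8.5,0,0,0,0]]' >/dev/null
python3 - <<'E'
from m import *
go((.432,-.3136,.036))
k=calibration("wrist"); save("wrist","w3.png"); K=np.array(k["intrinsics"]);T=np.array(k["world_from_camera"])
for p in [(.4325,-.3136,.044),(.4843,-.2187,.044)]:
    c=np.linalg.inv(T)@np.r_[p,1]; c=np.array([c[0],-c[1],-c[2]]); r=np.hypot(c[0],c[1]); th=np.arctan2(r,c[2]); print(K[0,0]*th*c[0]/r+K[0,2],K[1,1]*th*c[1]/r+K[1,2])
E
```

```text
t 20.75 pos [ 0.4313 -0.3118  0.1486] yang 58.6 w 0.085 gf 0.0 F [-0.3 -0.2 -0.2]
(0.432, -0.3136, 0.036) -> cm [-0.16 -0.12 11.26]
258.81460587483457 198.89858025615072
387.6573959398496 192.57888667836338
```

View pics/w3.png

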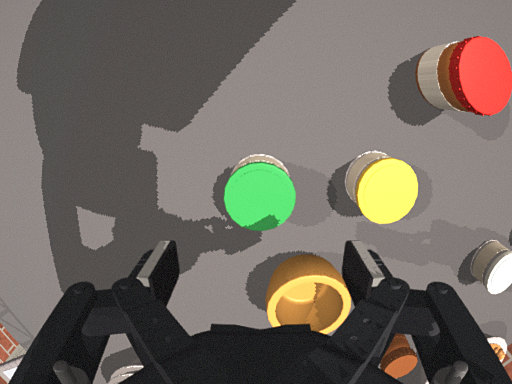

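The green lid at (260,196) matches prediction. The amber bowl at (310,295) is clear of the jaws. Grasping green_tin.

```bash

python3 -m pendant '[[7.8,-0.15,-0.1,2.5,0],[7.8,0,0,3,0],[7.8,0,0,3,0],[7.8,0,0,2.2,0],[7.8,0,0,0.5,0]]' 
python3 -m pendant '[[7,0,0,0,0],[6.2,0,0,0,0],[5.6,0,0,0,0],[5.4,0,0,0,0],[5.4,0,0,0,0]]' 25 
python3 -m pendant '[[5.4,0,0,0,0],[5.4,0,0,-1,0],[5.4,0,0,-3,0],[5.4,0,0,-3,0],[5.4,0,0,-3,0]]'
python3 -c "
from m import *
go((.6406,.1537,.15))"
```

```text
clock: 21.42
position: [0.4317, -0.3131, 0.0357]
orientation: [-0.849, -3.022, -0.003]
force: [-0.6, 0.5, 0.6]
gripper_width: 0.0783
gripper_force: 0.0
clock: 22.05
position: [0.4327, -0.3152, 0.0382]
orientation: [0.851, 3.022, -0.001]
force: [0.2, 2.1, 6.0]
gripper_width: 0.0575
gripper_force: 26.6
clock: 22.68
position: [0.4317, -0.3148, 0.1382]
orientation: [-0.852, -3.024, 0.0]
force: [-0.5, -0.1, -1.3]
gripper_width: 0.0577
gripper_force: 27.4
t 22.68 pos [ 0.4317 -0.3148  0.1382] yang 58.5 w 0.0577 gf 27.4 F [-0.5 -0.1 -1.3]
(0.6406, 0.1537, 0.15) -> cm [ 6.62 50.87 -1.19]
```

```bash

python3 -m pendant '[[5.4,0.4,2.5,-0.6,0],[5.4,0.6,4.5,-0.6,0],[5.4,0.6,4.5,0,0],[5.4,0.6,4.5,0,0],[5.4,0.6,4.5,0,0]]' >/dev/null
python3 -m pendant '[[5.4,0.6,4.5,0,0],[5.4,0.6,4.5,0,0],[5.4,0.6,4.5,0,0],[5.4,0.6,4.5,0,0],[5.4,0.6,4.5,0,0]]' >/dev/null
python3 -m pendant '[[5.4,0.6,4.5,0,0],[5.4,0.5,2.5,0,0],[5.4,0.3,0.8,0,0],[5.4,0,0,0,0],[5.4,0,0,0,0]]' >/dev/null
python3 - <<'E'
from m import *
go((.6406,.1537,.048))
save("wrist","w4.png")
E
```

```text
t 24.55 pos [0.6352 0.1549 0.1489] yang 58.5 w 0.0569 gf 27.5 F [ 0.1 -0.6 -1.1]
(0.6406, 0.1537, 0.048) -> cm [-0.53  0.19 10.09]
```

View pics/w4.png

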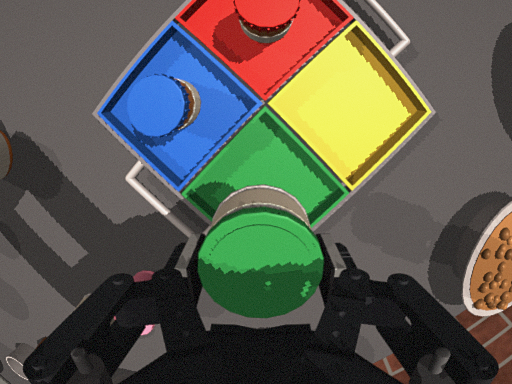

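Both pots stand in their tubs. The green tub corner at (265,105) is on the jaw centre line, so I'm lowering the tin.

```bash

python3 -m pendant '[[5.4,-0.5,0.2,1,0],[5.4,0,0,3,0],[5.4,0,0,3,0],[5.4,0,0,2.2,0],[5.4,0,0,0.7,0]]' 
python3 -m pendant '[[5.4,0,0,0.1,0],[5.4,0,0,0.1,0],[5.4,0,0,0,0]]'
python3 -m pendant '[[5.4,0,0,0.1,0],[5.4,0,0,0,0],[5.4,0,0,0,0]]'
python3 -m pendant '[[5.4,0,0,0.1,0],[5.4,0,0,0,0],[5.4,0,0,0,0]]'
```

```text
clock: 25.22
position: [0.6397, 0.1545, 0.0475]
orientation: [-0.852, -3.02, 0.002]
force: [0.2, -0.0, -2.2]
gripper_width: 0.0573
gripper_force: 27.5
clock: 25.6
position: [0.6414, 0.1552, 0.0488]
orientation: [0.851, 3.023, 0.001]
force: [-0.8, 0.8, -0.3]
gripper_width: 0.0569
gripper_force: 27.5
clock: 25.98
position: [0.6408, 0.1553, 0.0469]
orientation: [0.851, 3.024, 0.0]
force: [0.3, -0.4, -1.7]
gripper_width: 0.0573
gripper_force: 27.5
clock: 26.35
position: [0.6408, 0.1552, 0.0457]
orientation: [-0.851, -3.024, 0.0]
force: [0.8, 0.4, -1.2]
gripper_width: 0.0572
gripper_force: 27.5
```

```bash

python3 -m pendant '[[5.4,0,0,0.1,0],[5.4,0,0,0,0],[5.4,0,0,0,0]]' | grep -E 'pos|^force'
python3 -m pendant '[[5.4,0,0,0.05,0],[5.4,0,0,0,0],[5.4,0,0,0,0]]'| grep -E 'pos|^force'
```

```text
position: [0.6409, 0.1553, 0.0452]
force: [-1.0, -0.8, 3.7]
position: [0.6409, 0.1553, 0.0452]
force: [-2.7, -0.1, 6.9]
```

```bash

python3 -m pendant '[[5.7,0,0,0,0],[6.2,0,0,0,0],[6.6,0,0,0,0],[6.6,0,0,0,0],[6.6,0,0,-2,0]]'
python3 -m pendant '[[6.6,0,0,-3,0],[8,0,0,-3,0],[8,0,0,-3,0],[8,0,0,0,0]]' >/dev/null
python3 -c "
from m import *
go((.4843,-.2187,.15))"
```

```text
clock: 27.72
position: [0.6393, 0.1551, 0.0625]
orientation: [-0.85, -3.02, 0.002]
force: [-0.8, 0.3, 0.6]
gripper_width: 0.0656
gripper_force: 0.0
t 28.23 pos [0.6426 0.1554 0.1572] yang 58.6 w 0.0795 gf 0.0 F [1.4 0.1 0.2]
(0.4843, -0.2187, 0.15) -> cm [ -6.   -40.18   0.61]
```

```bash

python3 -m pendant '[[8,-0.4,-2.5,0,0],[8,-0.7,-4.5,0,0],[8,-0.7,-4.5,0,0],[8,-0.7,-4.5,0,0],[8,-0.7,-4.5,0,0]]' >/dev/null
python3 -m pendant '[[8,-0.7,-4.5,0,0],[8,-0.7,-4.5,0,0],[8,-0.7,-4.5,0,0],[8,-0.5,-4,0.3,0],[8,-0.2,-2,0.3,0]]' >/dev/null
python3 -m pendant '[[8,0,-0.2,0,0],[8,0,0,0,0],[8,0,0,0,0]]' >/dev/null
python3 - <<'E'
from m import *
go((.4843,-.2187,.036))
E
```

```text
t 29.85 pos [ 0.4826 -0.218   0.1481] yang 58.6 w 0.0799 gf 0.0 F [ 1.  -1.1  0.1]
(0.4843, -0.2187, 0.036) -> cm [-0.18  0.03 11.21]
```

```bash

python3 -m pendant '[[7.8,-0.2,0,2.5,0],[7.8,0,0,3,0],[7.8,0,0,3,0],[7.8,0,0,2.2,0],[7.8,0,0,0.5,0]]' 
python3 -m pendant '[[7,0,0,0,0],[6.2,0,0,0,0],[5.6,0,0,0,0],[5.4,0,0,0,0],[5.4,0,0,0,0]]' 25 
python3 -m pendant '[[5.4,0,0,0,0],[5.4,0,0,-1,0],[5.4,0,0,-3,0],[5.4,0,0,-3,0],[5.4,0,0,-3,0]]'
python3 -c "
from m import *
go((.6166,.2579,.15))"
```

```text
clock: 30.48
position: [0.4836, -0.2187, 0.035]
orientation: [-0.849, -3.022, -0.002]
force: [0.8, 0.2, 0.4]
gripper_width: 0.0778
gripper_force: 0.0
clock: 31.1
position: [0.4849, -0.2203, 0.0376]
orientation: [0.851, 3.022, -0.001]
force: [1.5, 4.2, 6.6]
gripper_width: 0.0571
gripper_force: 26.8
clock: 31.72
position: [0.4836, -0.2202, 0.1376]
orientation: [-0.851, -3.024, 0.0]
force: [0.9, -0.8, -1.8]
gripper_width: 0.0573
gripper_force: 27.5
t 31.73 pos [ 0.4836 -0.2202  0.1376] yang 58.6 w 0.0573 gf 27.5 F [ 0.9 -0.8 -1.8]
(0.6166, 0.2579, 0.15) -> cm [13.6  47.72 -1.26]
```

```bash

python3 -m pendant '[[5.4,0.6,2.2,-0.6,0],[5.4,1.3,4.5,-0.6,0],[5.4,1.3,4.5,0,0],[5.4,1.3,4.5,0,0],[5.4,1.3,4.5,0,0]]' >/dev/null
python3 -m pendant '[[5.4,1.3,4.5,0,0],[5.4,1.3,4.5,0,0],[5.4,1.3,4.5,0,0],[5.4,1.3,4.5,0,0],[5.4,1.3,4.5,0,0]]' >/dev/null
python3 -m pendant '[[5.4,0.8,3,0,0],[5.4,0.5,1.8,0,0],[5.4,0,0.2,0,0],[5.4,0,0,0,0],[5.4,0,0,0,0]]' >/dev/null
python3 - <<'E'
from m import *
go((.6166,.2579,.048))
save("wrist","w5.png")
E
```

```text
t 33.6 pos [0.6167 0.2564 0.1484] yang 58.5 w 0.0574 gf 27.6 F [ 0.2  0.3 -1.8]
(0.6166, 0.2579, 0.048) -> cm [ 0.09  0.12 10.04]
```

View pics/w5.png

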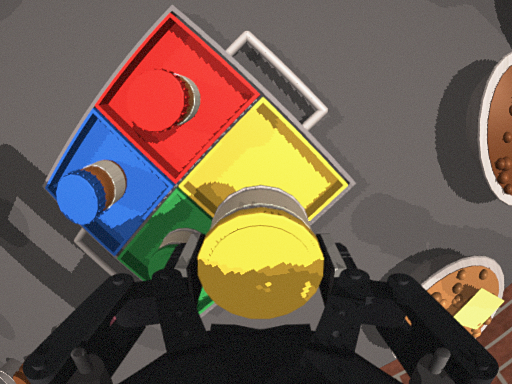

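The yellow tub corner at (263,97) is on the jaw centre line, and the other three stand in place. Lowering.

```bash

python3 -m pendant '[[5.4,0.1,0.1,1,0],[5.4,0,0,3,0],[5.4,0,0,3,0],[5.4,0,0,2.2,0],[5.4,0,0,0.6,0]]' | grep -E 'pos|^force'
python3 -m pendant '[[5.4,0,0,0.1,0],[5.4,0,0,0.1,0],[5.4,0,0,0,0]]'| grep -E 'pos|^force'
python3 -m pendant '[[5.4,0,0,0.1,0],[5.4,0,0,0,0],[5.4,0,0,0,0]]'| grep -E 'pos|^force'
python3 -m pendant '[[5.4,0,0,0.1,0],[5.4,0,0,0,0],[5.4,0,0,0,0]]'| grep -E 'pos|^force'
python3 -m pendant '[[5.4,0,0,0.1,0],[5.4,0,0,0,0],[5.4,0,0,0,0]]'| grep -E 'pos|^force'
```

```text
position: [0.615, 0.2586, 0.0479]
force: [-0.1, -0.1, -2.7]
position: [0.6171, 0.2593, 0.0493]
force: [-0.3, 0.3, -0.1]
position: [0.6165, 0.2592, 0.0474]
force: [0.2, 0.0, -1.9]
position: [0.6165, 0.2592, 0.0463]
force: [0.6, -0.6, -1.6]
position: [0.6165, 0.2592, 0.0453]
force: [0.3, 0.1, -1.5]
```

```bash

python3 -m pendant '[[5.4,0,0,0.1,0],[5.4,0,0,0,0],[5.4,0,0,0,0]]'| grep -E 'pos|^force'
python3 -m pendant '[[5.4,0,0,0.05,0],[5.4,0,0,0,0],[5.4,0,0,0,0]]'| grep -E 'pos|^force'
```

```text
position: [0.6166, 0.2593, 0.0447]
force: [-1.0, -1.0, 1.6]
position: [0.6165, 0.2592, 0.0446]
force: [-2.8, -0.3, 5.4]
```

Contact. Releasing, lifting, and backing off for a check.

```bash

python3 -m pendant '[[5.7,0,0,0,0],[6.2,0,0,0,0],[6.6,0,0,0,0],[6.6,0,0,0,0],[6.6,0,0,-2,0]]' >/dev/null
python3 -m pendant '[[6.6,0,0,-3,0],[8,0,0,-4,0],[8,0,0,-4,0],[8,2,-2,-4,0],[8,2,-4,-2,0]]' >/dev/null
python3 -m pendant '[[8,2,-4,0,0],[8,2,-4,0,0],[8,2,-4,0,0],[8,0,0,0,0],[8,0,0,0,0]]'
python3 - <<'E'
from m import *
a=save("top","t9.png"); b=save("side","s9.png")
c=np.vstack([cv2.resize(a[120:260,110:420],None,fx=1.9,fy=1.9),cv2.resize(b[90:335,150:460],None,fx=1.9,fy=1.3)])[:600]
cv2.imwrite("pics/end.png",c[:,:,::-1])
E
```

```text
clock: 38.4
position: [0.4383, 0.158, 0.2353]
orientation: [0.851, 3.021, 0.002]
force: [0.3, 0.1, 1.1]
gripper_width: 0.0803
gripper_force: 0.0
```

View pics/end.png

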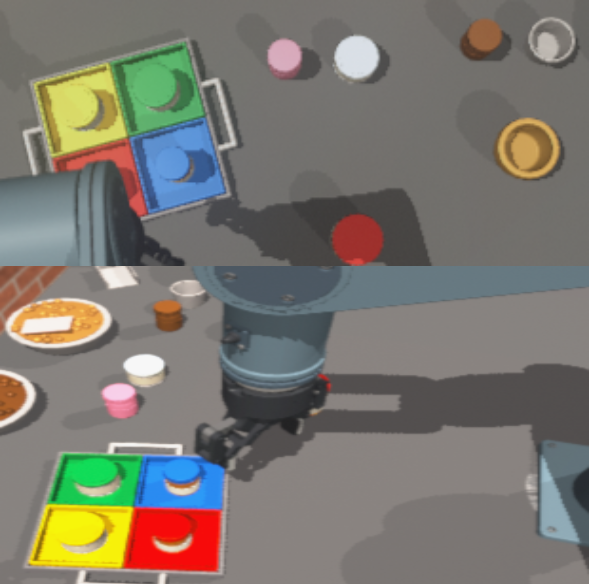

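In the last picture all four stand upright in their own tubs, the jar and white tin haven't moved, and the gripper is clear. Handing in.

```bash
python3 -c "
from cell import *
print(finish_job())"
```

```text
the job is handed in; nothing more can be done
None
```

I handed the job in at about 38.5 s: the two pots and two tins stand upright in the tubs of their own colour, each lowered to contact before release, and the stock jar and white tin were not touched; the hand-in call gave no verdict.

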